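Chock the clay test rolls and gauge the terracotta one

ROBOT

A 7-joint arm with a two-finger parallel gripper is mounted at the origin on the work surface. World frame = base frame: x ahead of the robot, y to its left, z up, the work surface at z = 0. Lengths are in mm, angles in rad, forces in N, time in s.
With the tool pointing down it reaches from about 400 to 875 mm from the base axis. Payload 4.4 kg.
Tool frame: the origin (TCP) lies on the centre line of the jaws, within the pads' length; the fingertips stand 8 mm ahead of it and the grasp point (between the pads) lies 11 mm behind it (tips_ahead is the distance from the TCP to the fingertips, in mm); z points along the fingers, y is the line along which they close (so a half turn about z gives the same grasp; the last joint's range is limited). The gripper opens to 85 mm and grips with 20 to 120 N. Pads are 22 mm wide; open, the fingers measure 114 mm over their backs; the gripper's body (76 mm by 85 mm) begins 54 mm behind the grasp point. The pads swing forward as they close: fully open they stand 13 mm farther back than shut.
Start: joints at [1.25, 0.628, 0.038, 1.517, -0.027, 0.996, -0.02], TCP at [163.861, -629.021, 239.313] pointing down, gripper open.
Joint ranges: [-3.06, 3.06], [-0.37, 2.12], [-1.25, 1.32], [0.18, 2.47], [-1.1, 4.24], [0.23, 1.98], [-2.94, 2.94]. Speed limits (rad/s): [2.57, 2.57, 3.14, 3.14, 3.14, 3.14, 3.14].

INTERFACE

Orientations are given as a rotation vector (axis times angle).
In Python, from plant import get_state, snapshot, camera_params, sign_off, tips_ahead gives the robot as it stands.
- The arm moves only by the shell command python3 -m pendant 'ROWS' [FORCE]. ROWS is JSON, one flat list of numbers, 7 for each row, row after row: the shift along the tool's x, y, z in mm, then the turn, a rotation vector about the tool's x, y, z in degrees, then the gripper command: -1 is shut, 1 is fully open, values between are in proportion. In form: [tx, ty, tz, wx, wy, wz, fingers, tx, ty, tz, wx, wy, wz, fingers, ...]. A call has 1 to 10 rows; each row shifts and turns the commanded pose from where the row before left it, along the tool's axes as they then stand; what a row does not reach is not made up. A row lasts 1/10 s, in which the tool goes at most 50 mm and 8.59 degrees, less where a joint would pass 70% of its speed; a pose out of reach is approached as far as the arm can. A call with a gripper value outside its range is refused whole. The fingers move at their own pace and stop on an object; FORCE is the grip in N (left out, the last holds). Time passes only in rows, so rows that do not move let the fingers close. It gives the time, the measured TCP pose, the force, the opening and the grip force at its end, in the units of the state.
- get_state(): the state, without advancing time (a new reading comes with each control period).
- snapshot(name): name is "scene" or "top" or "wrist"; returns the picture (420x560x3 uint8, blue, green, red); there is no depth.
- camera_params(name): a dict with "fx", "fy", "cx", "cy" (pixels), "k1" (the pictures are not rectified: a ray, as slopes to the right and down, at radius r is drawn at 1 + k1 r^2 times it, then the intrinsics apply), "rvec" (rotation vector, rad) and "tvec" (3), from world to camera coordinates, as OpenCV has them. Camera axes: x right, y down, z forward; pixel columns grow to the right and rows downward; lengths in mm; the calibration is good to about 2 mm. A picture is of the moment at which its call begins: read the wrist's pose just before it. camera_params takes no time and is no camera call; for the wrist camera it gives the pose at the moment of the call.
- sign_off(): hands the job in; it is judged then, once.
The state is a dict: "t": time; "q": joint angles; "joint_velocities": joint speeds; "tau": joint torques, N m; "tool_pos": TCP position; "tool_rot": TCP orientation; "force": force on the tool from outside, world axes, zero at the start; "ft_torque": the same for the moment, N m; "opening": opening from 0.0 (shut) to 1.0 (fully open); "grasp_force": force on a finger pad.
Only numpy, scipy, OpenCV 4.12 (cv2) and the standard library are available. Lean on these libraries where they do the work, as an engineer would, in place of code of your own. Each camera call takes 0.05 s, during which the arm holds its last target. There are 200 camera calls.

TASK

Close the four fired clay test rolls on the granite plate up into one touching row and chock it on the plate with the two green wooden wedges, one snug against each end with its slope towards the row, so that no roll can move. Then lift the bridge gauge over and lower it gently astride the terracotta roll, beam in line with the roll, until both legs stand flat on the plate and the sprung foot rests on the middle of the roll's crown and reads its diameter. Let go, and leave everything else where it is.

Things in the scene. Friction and masses are not known exactly. Their poses are not given: they have to be found in the camera images.
- plaster_mould: cream plaster mould, 80 x 70 mm, 100 mm high, fixed at the left of the bench; an obstacle
- glaze_cup: white mug, 80 mm across, 100 mm high, fixed at the right of the bench, handle outwards; an obstacle
- plate_top (a point): centre of the top of the fixed dark granite plate, 240 mm in x, 400 in y, 40 thick on the bench (top at world z = 0.040 m). x points away from the robot, y left, turned up to 0.22 rad. The four rolls lie on it in a line along y near x = 0, in any order, 2 to 30 mm apart. Other fixed things, up to 0.26 m high, stand only beyond world x = 0.76 and |y| = 0.40
- roll_terracotta_center (a point): centre of the terracotta (brick red) fired clay test roll: solid cylinder, 46 mm diameter, 60 mm long, about 0.2 kg, lying on the plate free to roll; x is its axis (across the plate, within 0.1 rad of plate_top's x), y and z turn as it rolls
- roll_buff_center (a point): centre of the buff (sand yellow) fired clay test roll: solid cylinder, 44 mm diameter, 60 mm long, about 0.2 kg, lying on the plate free to roll; x is its axis (across the plate, within 0.1 rad of plate_top's x), y and z turn as it rolls
- roll_white_center (a point): centre of the white fired clay test roll: solid cylinder, 42 mm diameter, 60 mm long, about 0.2 kg, lying on the plate free to roll; x is its axis (across the plate, within 0.1 rad of plate_top's x), y and z turn as it rolls
- roll_grey_center (a point): centre of the grey fired clay test roll: solid cylinder, 44 mm diameter, 60 mm long, about 0.2 kg, lying on the plate free to roll; x is its axis (across the plate, within 0.1 rad of plate_top's x), y and z turn as it rolls
- wedge1_center (a point): centre (15 mm above its underside) of a green wooden chock: 44 mm wide in x, 50 long in y, 30 high, 70 g; 45 degree slope facing +y: (y, z) corners in mm from here (-25,-15) (25,-15) (25,-13) (-3,15) (-25,15). Pinch the sides at y -25..-3. Snug on the plate, a roll of radius r has its centre at y = 27 + 0.414 r. Starts right way up on the bench at one of four places, slope to +y within 0.7 rad
- wedge2_center (a point): centre (15 mm above its underside) of a green wooden chock: 44 mm wide in x, 50 long in y, 30 high, 70 g; 45 degree slope facing +y: (y, z) corners in mm from here (-25,-15) (25,-15) (25,-13) (-3,15) (-25,15). Pinch the sides at y -25..-3. Snug on the plate, a roll of radius r has its centre at y = 27 + 0.414 r. Starts right way up on the bench at one of four places, slope to -y within 0.7 rad
- gauge_housing (a point): grip point on the bridge gauge's grey upright housing, 135 mm above the soles of its legs. Housing 30 mm in x, 28 in y, 78 to 160 mm above the soles, then a 6 mm cap. Gauge 0.6 kg; x along its beam, z up. Starts on the bench beside the plate at one of four places, yaw within 0.8 rad of 0. A half turn makes no difference to its use
- gauge_base (a point): point midway between the gauge's legs, level with their soles, under gauge_housing, same axes. The beam, 118 mm in x, 30 in y, 62 to 78 mm above the soles, has a leg at each end: 12 mm thick in x, 40 wide in y, 62 high, 94 clear between them
- foot_face (a point): centre of the flat underside of the gauge's sprung foot, a 20 mm disc that slides up and down on the housing's axis, midway between the legs; same axes as the gauge
- gauge_foot (a joint): how far the sprung foot is pushed up, m: 0 when it hangs free, level with the soles (0.5 mm above); with the legs standing it reads the height of what lies under the foot; at most 0.056. Its light spring and weight press down with 1.2 N at 0, 2.4 N at 0.046. A red cursor on the housing's scale shows it
- setting_block: steel setting block 28 x 28 x 40 mm standing on the plate near one corner; origin under its centre; leave it
- loop_tool: clay loop tool, 160 mm long, 13 mm thick, lying on the plate along the robot-side edge; leave it
- brush: wooden brush, 170 mm long, 18 mm wide, lying on the bench just in front of the plate; leave it
- rib: flat dark wooden rib, 38 x 110 x 6 mm, lying on the plate along its far edge; leave it
- small_bowl: blue bowl, 84 mm across, 45 mm high, on the bench beside the plate, in one of the four places that it shares with the gauge and the chocks; leave it
Not all that is in view belongs to the job. Of the things like the part that bears roll_buff_center, leave any that is pink; of the rest the smaller one is meant.

How it is judged (in metres and radians):
On the way:
1. the rolls are closed up and chocked at both ends on the plate (horizontal distance between wedge1_center and wedge2_center below 0.212 m and angle between the y axis of wedge1_center and the y axis of wedge2_center, either way round below 0.2 rad and angle between each of roll_terracotta_center, roll_buff_center, roll_white_center, roll_grey_center's own x axis and vertical above 1.4 rad and angle between each of wedge1_center, wedge2_center's own z axis and vertical below 0.1 rad and z of wedge1_center in the frame of plate_top between 0.01 and 0.02 m and y of each of roll_terracotta_center, roll_buff_center, roll_white_center, roll_grey_center in the frame of wedge1_center above 0.028 m and x of roll_terracotta_center in the frame of wedge1_center between -0.022 and 0.022 m and x of roll_buff_center in the frame of wedge1_center between -0.022 and 0.022 m and x of roll_white_center in the frame of wedge1_center between -0.022 and 0.022 m and x of roll_grey_center in the frame of wedge1_center between -0.022 and 0.022 m and z of wedge2_center in the frame of plate_top between 0.01 and 0.02 m and y of each of roll_terracotta_center, roll_buff_center, roll_white_center, roll_grey_center in the frame of wedge2_center above 0.028 m and x of roll_terracotta_center in the frame of wedge2_center between -0.022 and 0.022 m and x of roll_buff_center in the frame of wedge2_center between -0.022 and 0.022 m and x of roll_white_center in the frame of wedge2_center between -0.022 and 0.022 m and x of roll_grey_center in the frame of wedge2_center between -0.022 and 0.022 m), for 0.2 s.
At the end, for the whole second after the job is handed in: Row chocked on the plate: wedges flat, slopes inward, centres at most 212 mm apart (204 snug), rolls lying between, within 22 mm of their mid-lines. Gauge upright, soles on the plate, within 9 mm of the terracotta crown and 20 mm of its middle, in line (0.2 rad), reading 44-48 mm. All still (all of step 1 and linear speed of each of roll_terracotta, roll_buff, roll_white, roll_grey, gauge below 0.02 m/s and angle between gauge_base's own z axis and vertical below 0.04 rad and z of gauge_base in the frame of plate_top between -0.003 and 0.003 m and value of joint gauge_foot between 0.044 and 0.048 m and contact force between gauge_foot and roll_terracotta above 0.3 N and y of roll_terracotta_center in the frame of gauge_base between -0.009 and 0.009 m and x of roll_terracotta_center in the frame of gauge_base between -0.02 and 0.02 m and angle between the x axis of gauge_base and the x axis of roll_terracotta_center, either way round below 0.2 rad); the robot touches nothing.
It fails at once if a roll falls off the plate (height (world z) of any of roll_terracotta_center, roll_buff_center, roll_white_center, roll_grey_center below 0.05 m).
It fails at once if the gauge is knocked over (angle between gauge_base's own z axis and vertical above 0.6 rad).
It fails at once if the gauge is driven hard onto a roll (over 15 N) or the plate (over 80 N) (contact force between gauge and plate above 80 N or contact force between gauge and roll_terracotta above 15 N or contact force between gauge and roll_buff above 15 N or contact force between gauge and roll_white above 15 N or contact force between gauge and roll_grey above 15 N).
It fails at once if the gauge is let fall (over 0.35 m/s with no finger on it) (linear speed of gauge above 0.35 m/s and contact force between the fingers and gauge below 0.1 N).
It fails at once if one of the other things is moved by more than 20 mm or tipped over (distance of any of setting_block, loop_tool, brush, rib, small_bowl from where it was at the start of the episode above 0.02 m or angle between any of setting_block, loop_tool, brush, rib, small_bowl's own z axis and vertical above 0.4 rad).
It also fails if it takes over 72 s, if anything falls off the work surface, if the arm or the gripper's body presses on something with over 40 N, if the wrist force passes 120 N, or if a joint passes its speed limit or range.

## Working session

There is one attempt and no reset: what is moved stays moved. The work goes in short steps, Python scripts to look and compute and a shell command to move; the robot and the scene stay as the last step left them, time stands still between calls to the robot, and variables do not carry over. Pictures are saved under pics/ and viewed, at most 10 in all, crops included, and the job is handed in when it is done.

```bash
ls; mkdir -p pics
cat > h.py <<'E'
import numpy as np, cv2
from plant import get_state, snapshot, camera_params, tips_ahead
def ray(p,uv):
    a=np.array([(uv[0]-p['cx'])/p['fx'],(uv[1]-p['cy'])/p['fy']]);s=a.copy()
    for _ in range(20): s=a/(1+p['k1']*(s@s))
    R=cv2.Rodrigues(np.array(p['rvec'],float))[0];t=np.array(p['tvec'],float).ravel()
    return -R.T@t, R.T@np.array([s[0],s[1],1.])
def onz(p,uv,z):
    o,d=ray(p,uv); return (o+d*(z-o[2])/d[2])[:2]
def proj(p,X):
    R=cv2.Rodrigues(np.array(p['rvec'],float))[0];t=np.array(p['tvec'],float).ravel()
    c=R@np.array(X,float)+t; s=c[:2]/c[2]; s=s*(1+p['k1']*(s@s))
    return np.array([p['fx']*s[0]+p['cx'],p['fy']*s[1]+p['cy']])
E
python3 - <<'E'
from h import *
for n in('top','scene'):
    p=camera_params(n);print(n,p,ray(p,(280,210)))
    cv2.imwrite(f'pics/{n}0.png',cv2.resize(snapshot(n),(784,588)))
s=get_state();print(s)
print(tips_ahead if not callable(tips_ahead) else tips_ahead())
p=camera_params('wrist');print(p)
E
```

```text
pics
top {'fx': 485.3325939154614, 'fy': 485.3325939154614, 'cx': 287.0826973147608, 'cy': 200.788317475059, 'k1': 0.03408073354320277, 'rvec': array([ 2.17459569, -2.18080194,  0.04521146]), 'tvec': array([  23.89005535,  520.04126397, 1610.44939175])} (array([ 415.5563078 ,  -14.44551559, 1640.62950616]), array([ 0.04533334,  0.03730243, -0.99856227]))
scene {'fx': 466.6449953266429, 'fy': 466.6449953266429, 'cx': 279.8695782165606, 'cy': 208.4609254537687, 'k1': -0.002179287267712011, 'rvec': array([ 2.5420986 ,  0.63897303, -0.15802236]), 'tvec': array([-451.91621185, -164.94841242, 1377.90043486])} (array([ 782.02170985, -532.79233075, 1111.13465759]), array([-0.22732512,  0.44761141, -0.86485737]))
{'t': 0.1, 'q': array([ 1.2502305 ,  0.62926446,  0.03844248,  1.51825668, -0.02699545,
        0.99630367, -0.02002553]), 'joint_velocities': array([ 7.97882631e-05, -2.25867261e-03, -4.31625710e-04, -4.21865095e-03,
       -9.65793602e-04, -7.77330642e-04,  1.80972599e-04]), 'tau': array([ 2.46505944e-03, -5.64524388e+01,  1.23043433e+00, -1.93971598e+01,
        1.13411323e-02,  5.39133835e-03,  4.27887051e-05]), 'tool_pos': array([ 163.70534854, -628.48643423,  238.4776035 ]), 'tool_rot': array([-3.11445893e+00, -3.98855533e-01,  3.73292959e-04]), 'force': array([-0.28138602,  0.33608943, -0.14297965]), 'ft_torque': array([ 0.01861919,  0.01335702, -0.02859772]), 'grasp_force': 0.0, 'opening': 0.999987278924784}
8.0
{'fx': 341.92865178141, 'fy': 341.92865178141, 'cx': 278.2346684933836, 'cy': 219.15422228030386, 'k1': -0.016979208826599104, 'rvec': array([-2.28349764,  1.76515638,  0.27670507]), 'tvec': array([-649.19941113,  -39.52520672,  380.63815109])}
```

View pics/top0.png

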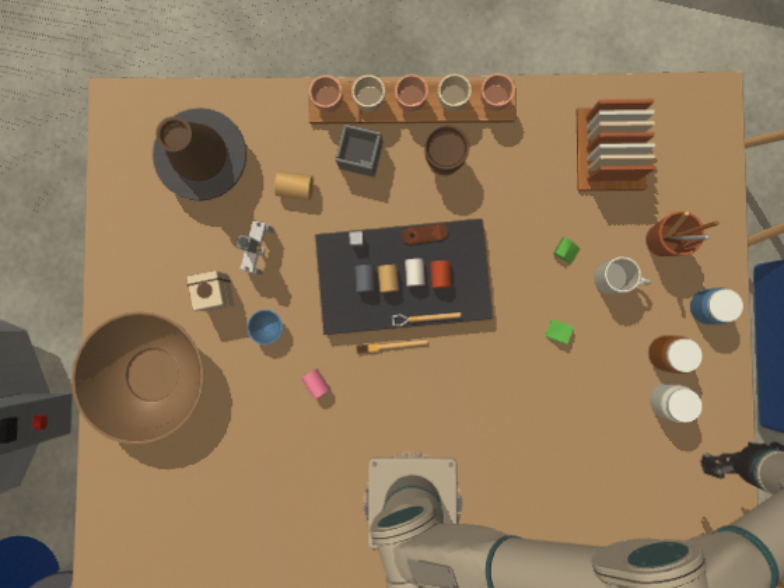

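View pics/scene0.png

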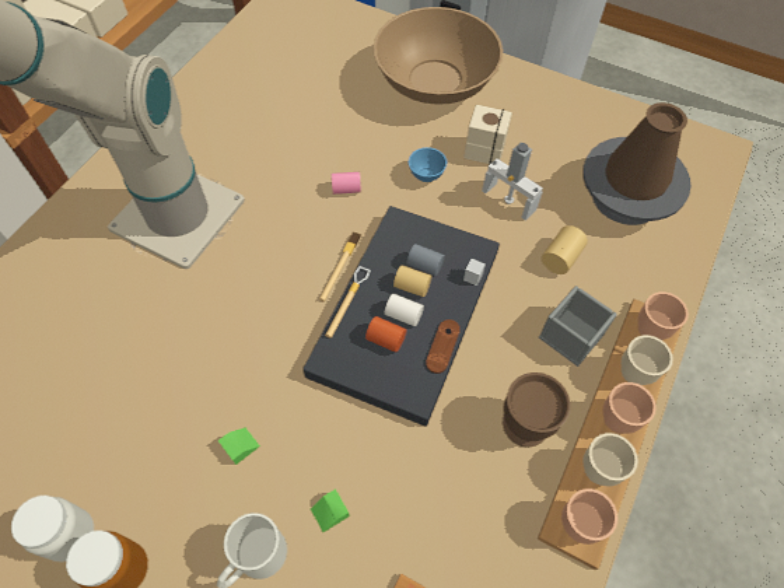

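The top view shows the rolls at about (365,278) grey, (388,278) buff, (415,272) white and (440,274) terracotta. The wedges are at (560,332) and (567,250), the gauge at (255,245) and the bowl at (265,327).

There are three candidates for the buff roll:
- (388,278): on the plate, sand yellow and small.
- (293,185): on the bench, yellow and larger.
- (316,384): pink.

The one on the plate fits, because it isn't pink and is the smaller of the other two. I'll confirm it in a crop.

Run:
```python
from h import *
p=camera_params('top');im=snapshot('top')
a=cv2.resize(im[120:250,150:370],None,fx=3.6,fy=3.6,interpolation=3)[:, :792]
w=cv2.resize(im[165:255,380:425],None,fx=1,fy=1)
b=cv2.resize(im[160:205,385:425],None,fx=3,fy=3,interpolation=3); c=cv2.resize(im[220:265,385:425],None,fx=3,fy=3,interpolation=3)
can=np.zeros((600,792,3),np.uint8);can[:a.shape[0],:a.shape[1]]=a
can[465:600,:120]=b;can[465:600,130:250]=c
cv2.imwrite('pics/crop1.png',can)
hsv=cv2.cvtColor(im,cv2.COLOR_BGR2HSV)
def comps(m,n,z,amin=30):
    k,l,st,ce=cv2.connectedComponentsWithStats(m.astype(np.uint8))
    for i in range(1,k):
        if st[i,4]>amin:
            ys,xs=np.nonzero(l==i);r=cv2.minAreaRect(np.c_[xs,ys].astype(np.float32))
            bx=np.array([onz(p,q,z) for q in cv2.boxPoints(r)])
            print(n,ce[i].round(1),st[i,4],'world',onz(p,ce[i],z).round(1),'box',bx.round(0).tolist())
H,S,V=hsv[...,0].astype(int),hsv[...,1].astype(int),hsv[...,2].astype(int)
comps((H>45)&(H<75)&(S>120),'green',10)
plate=np.zeros_like(H,bool);plate[140:250,215:360]=1
comps((V<75)&plate,'plate',40,2000)
comps((H<12)&(S>190)&plate&(V>120),'terra',70)
comps((H>12)&(H<28)&(S>90)&plate&(V>120),'buff',62)
comps((S<50)&plate&(V>150),'white',61)
comps((S<90)&plate&(V>75)&(V<150),'grey',62)
```

```text
green [404.4 178.3] 182 world [ 594.6 -370.9] box [[587.0, -340.0], [626.0, -364.0], [602.0, -403.0], [563.0, -379.0]]
green [399.4 236.5] 208 world [ 400.  -350.9] box [[390.0, -318.0], [430.0, -333.0], [410.0, -384.0], [371.0, -369.0]]
plate [287.  198.8] 6716 world [525.3  22.1] box [[630.0, 229.0], [665.0, -168.0], [431.0, -187.0], [394.0, 205.0]]
terra [313.4 195.3] 129 world [534.3 -64.2] box [[559.0, -46.0], [561.0, -82.0], [508.0, -86.0], [506.0, -50.0]]
buff [283.4 186.6] 5508 world [563.6  33.5] box [[719.0, 258.0], [716.0, -214.0], [361.0, -210.0], [361.0, 256.0]]
buff [276.2 198.1] 230 world [526.1  57. ] box [[555.0, 79.0], [558.0, 39.0], [496.0, 34.0], [493.0, 74.0]]
buff [310.2 225.9] 134 world [435.2 -53.4] box [[436.0, 7.0], [446.0, -111.0], [435.0, -112.0], [424.0, 6.0]]
white [253.9 169.5] 71 world [620.7 129.9] box [[632.0, 143.0], [632.0, 117.0], [609.0, 117.0], [609.0, 143.0]]
white [295.2 193.9] 203 world [539.7  -5.1] box [[569.0, 12.0], [569.0, -24.0], [510.0, -24.0], [510.0, 12.0]]
grey [257.  167.1] 51 world [628.2 119.7] box [[635.0, 156.0], [644.0, 61.0], [610.0, 58.0], [601.0, 152.0]]
grey [300.8 193. ] 46 world [542.6 -23.4] box [[572.0, -1.0], [577.0, -25.0], [512.0, -38.0], [507.0, -15.0]]
grey [258.9 197.9] 205 world [526.9 113.4] box [[556.0, 133.0], [556.0, 97.0], [497.0, 97.0], [497.0, 133.0]]
grey [284.5 228.1] 55 world [428.4  29.8] box [[442.0, 48.0], [442.0, 9.0], [416.0, 9.0], [416.0, 48.0]]
```

View pics/crop1.png

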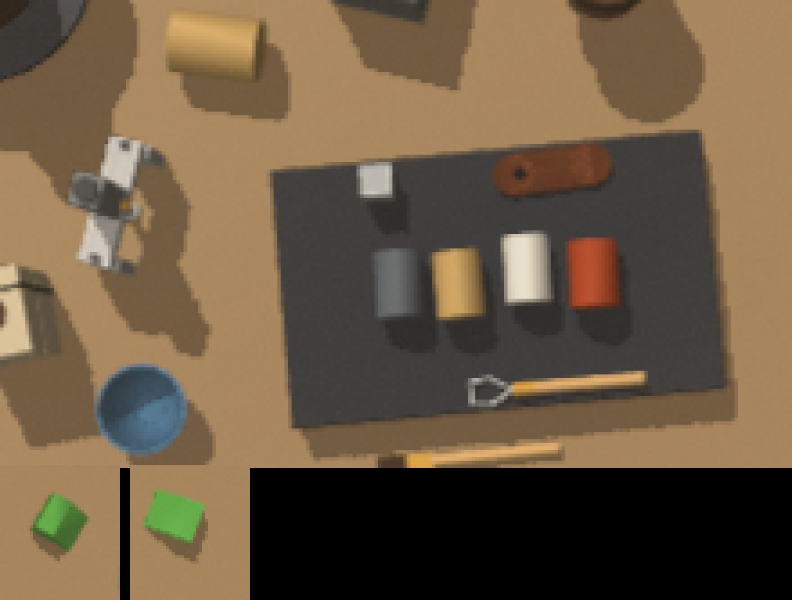

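The crop confirms it: the plate's buff roll at crop (458,284) is clearly smaller than the bench one at (215,45). The far wedge (60,520) has its dark slope to −y, so it is wedge2. The near one is wedge1. Next I go above wedge1.

```bash
cat >> h.py <<'E'
from scipy.spatial.transform import Rotation as Ro
def tgt(x,y,z,d=None):
    """shift in the tool's axes to TCP xyz; d: wanted world direction (deg) of the closing line"""
    s=get_state();R=Ro.from_rotvec(s['tool_rot']).as_matrix();P=np.array(s['tool_pos'])
    if d is not None:
        w=np.degrees(np.arctan2(R[1,1],R[0,1]));e=(d-w+90)%180-90
        print('q7',round(s['q'][6],2),'closing line at',round(w,1),'turn about tool z:',round(-e,1))
        R2=Ro.from_euler('z',e,degrees=True).as_matrix()@R
        print('shift after turn',(R2.T@(np.array([x,y,z])-P)).round(1))
    print('shift now',(R.T@(np.array([x,y,z])-P)).round(1),'tilt xy',R[:2,2].round(4))
E
python3 - <<'E'
from h import *
p=camera_params('wrist');o,d=ray(p,(278,219));s=get_state()
R=Ro.from_rotvec(s['tool_rot']).as_matrix();print('cam in tool',R.T@(o-s['tool_pos']),R.T@d)
tgt(380,-330,260,-20.6)
tgt(380,-330,260)
E
```

```text
cam in tool [  77.47861873    0.34866934 -134.8578384 ] [-0.3029102  -0.00118087  0.95301872]
q7 -0.02 closing line at -75.4 turn about tool z: -54.8
shift after turn [355.6  97.4 -21.6]
shift now [ 284.5 -234.5  -21.1] tilt xy [-0.0004  0.0014]
shift now [ 284.5 -234.5  -21.1] tilt xy [-0.0004  0.0014]
```

```bash
python3 -m pendant '[28,-23.5,-2,0,0,0,1,28,-23.5,-2,0,0,0,1,28,-23.5,-2,0,0,0,1,28,-23.5,-2,0,0,0,1,28,-23.5,-2,0,0,0,1,28,-23.5,-2,0,0,0,1,28,-23.5,-2,0,0,0,1,28,-23.5,-2,0,0,0,1,28,-23.5,-2,0,0,0,1,28,-23.5,-2,0,0,0,1]' 40; python3 -m pendant '[0,0,0,0,0,-8,1,0,0,0,0,0,-8,1,0,0,0,0,0,-8,1,0,0,0,0,0,-8,1,0,0,0,0,0,-8,1,0,0,0,0,0,-8,1,0,0,0,0,0,-7,1,0,0,0,0,0,0,1]'
python3 - <<'E'
from h import *
p=camera_params('wrist');im=snapshot('wrist');cv2.imwrite('pics/w1.png',im)
hsv=cv2.cvtColor(im,cv2.COLOR_BGR2HSV).astype(int)
m=((hsv[...,0]>45)&(hsv[...,0]<75)&(hsv[...,1]>100)).astype(np.uint8)
cs,_=cv2.findContours(m,0,2)
for c in cs:
    if cv2.contourArea(c)>300:
        a=cv2.approxPolyDP(c,4,True)[:,0]
        print(cv2.contourArea(c))
        for q in a: print(q,'z0',onz(p,q,0).round(1),'z30',onz(p,q,30).round(1))
tgt(400,-350,200,-20.6)
E
```

```text
t: 1.15
tool_pos: [376.2, -329.7, 259.3]
tool_rot: [-3.116, -0.399, 0.0]
force: [0.2, -0.2, 0.6]
opening: 1.001
grasp_force: 0.0
t: 1.95
tool_pos: [375.4, -331.0, 259.1]
tool_rot: [-2.579, -1.793, -0.0]
force: [-0.7, -0.3, 0.1]
opening: 1.003
grasp_force: 0.0
1821.5
[287 166] z0 [ 390.3 -319. ] z30 [ 391.3 -314.4]
[286 212] z0 [ 370.3 -370.5] z30 [ 372.8 -362. ]
[324 213] z0 [ 412.7 -387.6] z30 [ 412.  -377.8]
[324 167] z0 [ 430. -335.] z30 [ 427.9 -329.2]
2102.0
[447 164] z0 [ 564.4 -381. ] z30 [ 552.  -371.7]
[482 171] z0 [ 601.2 -403.3] z30 [ 586.  -392.3]
[505 151] z0 [ 630.4 -389.5] z30 [ 613.  -379.6]
[512 132] z0 [ 641.3 -371. ] z30 [ 623.2 -362.4]
[461 124] z0 [ 588.6 -342.4] z30 [ 574.4 -336. ]
q7 0.18 closing line at -20.6 turn about tool z: 0.0
shift after turn [-9.1 29.7 59.2]
shift now [-9.1 29.7 59.2] tilt xy [-0.0001  0.0004]
```

View pics/w1.png

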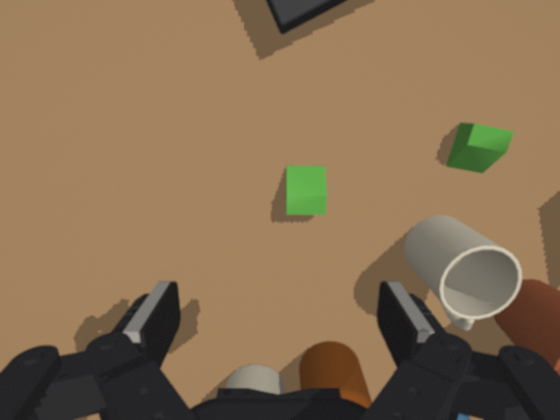

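The picture shows wedge1 at (286–326,166–214) with its slope up (+y), wedge2 at (480,148), and the mug at (460,270).

Run:
```python
from h import *
tgt(396,-361.4,13,-22.3)
```

```text
q7 0.18 closing line at -20.6 turn about tool z: 1.7
shift after turn [-20.3  30.7 246.2]
shift now [-21.2  30.  246.2] tilt xy [-0.0001  0.0004]
```

```bash
python3 -m pendant '[-10,15,20,0,0,1.7,1,-10,15,20,0,0,0,1,0,0,35,0,0,0,1,0,0,35,0,0,0,1,0,0,35,0,0,0,1,0,0,35,0,0,0,1,0,0,30,0,0,0,1,0,0,20,0,0,0,1,0,0,10,0,0,0,1,0,0,6,0,0,0,1]' 40
python3 - <<'E'
from h import *
import plant
tgt(396,-361.4,13,-22.3);print(plant.tips_ahead)
E
python3 -m pendant '[0,0,0,0,0,0,-1,0,0,0,0,0,0,-1,0,0,0,0,0,0,-1,0,0,0,0,0,0,-1,0,0,0,0,0,0,-1,0,0,0,0,0,0,-1,0,0,0,0,0,0,-1,0,0,0,0,0,0,-1]' 40
```

```text
t: 3.0
tool_pos: [396.2, -360.4, 12.6]
tool_rot: [-2.607, -1.752, 0.001]
force: [-0.6, 0.3, -0.3]
opening: 0.997
grasp_force: 0.0
q7 0.07 closing line at -22.2 turn about tool z: 0.1
shift after turn [-1.   0.2 -0.4]
shift now [-1.   0.2 -0.4] tilt xy [-0.0008  0.0002]
8.0
t: 3.8
tool_pos: [396.9, -361.1, 14.6]
tool_rot: [2.605, 1.753, 0.001]
force: [-1.4, 0.3, 6.2]
opening: 0.503
grasp_force: 41.3
```

```bash
python3 -m pendant '[0,0,-10,0,0,0,-1,0,0,-30,0,0,0,-1,0,0,-40,0,0,0,-1,0,0,-40,0,0,0,-1,0,0,-40,0,0,-7,-1,0,0,-15,0,0,-7,-1,0,0,0,0,0,-7,-1,0,0,0,0,0,-6.5,-1,0,0,0,0,0,0,-1]'
python3 - <<'E'
from h import *
tgt(545,-180,190,5.2)
E
```

```text
t: 4.7
tool_pos: [395.9, -360.6, 189.1]
tool_rot: [2.114, 2.323, 0.0]
force: [0.3, 0.5, -0.7]
opening: 0.505
grasp_force: 40.7
q7 0.51 closing line at 5.4 turn about tool z: 0.2
shift after turn [166.4 164.8  -0.9]
shift now [165.8 165.4  -0.9] tilt xy [ 0.0005 -0.0004]
```

```bash
python3 -m pendant '[20.5,20.5,0,0,0,0,-1,20.5,20.5,0,0,0,0,-1,20.5,20.5,0,0,0,0,-1,20.5,20.5,0,0,0,0,-1,20.5,20.5,0,0,0,0,-1,20.5,20.5,0,0,0,0,-1,20.5,20.5,0,0,0,0,-1,22.5,21,0,0,0,0,-1,0,0,0,0,0,0,-1]'
cat > rolls.py <<'E'
from h import *
# colour regions in a wrist picture; min-area boxes cast onto the crown height
def look(name,p,im):
    hsv=cv2.cvtColor(im,cv2.COLOR_BGR2HSV).astype(int);H,S,V=[hsv[...,i] for i in range(3)]
    for n,m,z in(('terra',(H<12)&(S>185)&(V>70),40),('buff',(H>12)&(H<28)&(S>90)&(V>120),40),('white',(S<60)&(V>140),40),('grey',(S<90)&(V>62)&(V<140),40),('green',(H>45)&(H<75)&(S>100),40)):
        m=cv2.morphologyEx(m.astype(np.uint8),cv2.MORPH_OPEN,np.ones((3,3)))
        k,l,st,ce=cv2.connectedComponentsWithStats(m)
        for i in range(1,k):
            if 400<st[i,4]<15000:
                ys,xs=np.nonzero(l==i);r=cv2.boxPoints(cv2.minAreaRect(np.c_[xs,ys].astype(np.float32)))
                print(n,'px',ce[i].round(0),st[i,4],'z62',onz(p,ce[i],62).round(1),'box',r.round(0).astype(int).tolist())
    cv2.imwrite(name,im)
E
python3 - <<'E'
from rolls import *
p=camera_params('wrist');im=snapshot('wrist');look('pics/w2.png',p,im);print(ray(p,(278,219)))
E
```

```text
t: 5.6
tool_pos: [547.5, -174.3, 188.8]
tool_rot: [2.109, 2.328, 0.007]
force: [-0.4, 0.1, -0.3]
opening: 0.51
grasp_force: 40.8
buff px [138.  61.] 810 z62 [438.4 -73.1] box [[124, 1], [135, -1], [151, 121], [141, 122]]
buff px [150.  59.] 585 z62 [446.7 -70.9] box [[142, 0], [147, 0], [157, 120], [152, 120]]
buff px [267. 363.] 4337 z62 [ 551.5 -319.5] box [[216, 338], [341, 337], [341, 393], [216, 395]]
buff px [154. 407.] 631 z62 [ 446.4 -383.1] box [[135, 389], [165, 389], [165, 419], [135, 419]]
buff px [401. 406.] 578 z62 [ 686.6 -359. ] box [[391, 389], [415, 389], [415, 419], [391, 419]]
white px [345. 293.] 533 z62 [ 612.5 -240.9] box [[332, 270], [346, 266], [360, 317], [346, 321]]
white px [209. 300.] 460 z62 [ 496.  -258.4] box [[197, 320], [206, 276], [220, 280], [211, 323]]
green px [278. 270.] 14408 z62 [ 552.3 -224.6] box [[222, 201], [334, 201], [334, 336], [222, 336]]
green px [306. 369.] 1675 z62 [ 588.2 -323. ] box [[274, 371], [294, 340], [340, 368], [320, 399]]
(array([539.64713898, -98.0040011 , 323.87967495]), array([ 0.03091861, -0.29736561, -0.95426328]))
```

View pics/w2.png

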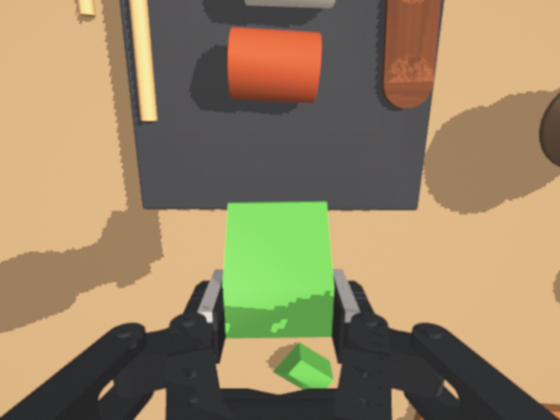

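The picture shows the held wedge straight in the jaws, slope towards the row. The terracotta roll is at (275,65), and the plate edge at row 209 is parallel to the wedge.

Run:
```python
from h import *
p=camera_params('wrist')
print('plate edge',onz(p,(144,209),40),onz(p,(418,209),40))
print('terra',onz(p,(275.5,65),63), 'axis ends',onz(p,(230,64),63),onz(p,(321,66),63))
w=[onz(p,(229,203),14+160) ,onz(p,(327,202),174)]
print('white edge row6',onz(p,(290,6),63))
s=get_state();print(s['tool_pos'])
```

```text
plate edge [ 430.57594597 -191.44374288] [ 666.11392138 -168.80592023]
terra [533.38936824 -69.60259849] axis ends [501.57393557 -71.97456773] [565.2446352  -67.16669108]
white edge row6 [539.65397509 -32.18877969]
[ 545.69717953 -176.97366093  188.55030841]
```

Run:
```python
from h import *
tgt(544,-123.2,58,5.5)
```

```text
q7 0.11 closing line at 5.5 turn about tool z: 0.0
shift after turn [ 53.5   3.3 130.6]
shift now [ 53.5   3.4 130.6] tilt xy [0.0009 0.0012]
```

```bash
python3 -m pendant '[25,1.5,10,0,0,0,-1,28,1.5,10,0,0,0,-1,0,0,25,0,0,0,-1,0,0,25,0,0,0,-1,0,0,25,0,0,0,-1,0,0,20,0,0,0,-1,0,0,12,0,0,0,-1,0,0,3,0,0,0,-1,0,0,0,0,0,0,-1]'; python3 -m pendant '[0,0,1,0,0,0,-1,0,0,1,0,0,0,-1,0,0,0,0,0,0,-1]'
```

```text
t: 6.55
tool_pos: [542.3, -127.2, 58.4]
tool_rot: [-2.116, -2.322, 0.001]
force: [-0.9, 0.1, -0.1]
opening: 0.51
grasp_force: 40.8
t: 6.85
tool_pos: [542.8, -126.9, 56.9]
tool_rot: [2.114, 2.323, 0.001]
force: [-0.3, -0.8, -0.7]
opening: 0.501
grasp_force: 40.8
```

```bash
python3 -m pendant '[2,1,0.5,0,0,0,-1,1.5,0,0.7,0,0,0,-1,0,0,0.7,0,0,0,-1,0,0,0.7,0,0,0,-1,0,0,0,0,0,0,-1]'
```

```text
t: 7.35
tool_pos: [543.3, -122.6, 54.6]
tool_rot: [2.114, 2.324, 0.001]
force: [-1.6, 0.7, 8.0]
opening: 0.508
grasp_force: 41.8
```

```bash
python3 -m pendant '[0,0,-0.5,0,0,0,0.3,0,0,0,0,0,0,0.3,0,0,0,0,0,0,0.3,0,0,-10,0,0,0,0.3,0,0,-25,0,0,0,1,0,0,-40,0,0,0,1,0,0,-50,0,0,0,1,0,0,-15,0,0,0,1]'
python3 - <<'E'
from h import *
# wedge2 slope (-24,-39): closing line -31.6
tgt(595,-330,200,-31.6)
E
```

```text
t: 8.15
tool_pos: [545.8, -123.3, 199.6]
tool_rot: [2.11, 2.319, 0.007]
force: [0.9, 0.3, -0.1]
opening: 0.995
grasp_force: 0.0
q7 0.02 closing line at 5.4 turn about tool z: 37.0
shift after turn [-150.3  150.2    1.1]
shift now [-210.4   29.5    0.3] tilt xy [ 0.0082 -0.0013]
```

```bash
python3 -m pendant '[-30,4,0,0,0,0,1,-30,4,0,0,0,4.5,1,-30,4,0,0,0,4.5,1,-30,8,0,0,0,5,1,-26,12,0,0,0,5,1,-20,16,0,0,0,6,1,-14,16,0,0,0,6,1,-7,8,0,0,0,6,1,0,0,0,0,0,0,1]'
python3 - <<'E'
from h import *
p=camera_params('wrist');im=snapshot('wrist');cv2.imwrite('pics/w3.png',im)
hsv=cv2.cvtColor(im,cv2.COLOR_BGR2HSV).astype(int)
m=((hsv[...,0]>45)&(hsv[...,0]<75)&(hsv[...,1]>100)).astype(np.uint8)
cs,_=cv2.findContours(m,0,2)
for c in cs:
    if cv2.contourArea(c)>300:
        a=cv2.approxPolyDP(c,4,True)[:,0]
        print(cv2.contourArea(c))
        for q in a: print(q,'z0',onz(p,q,0).round(1),'z30',onz(p,q,30).round(1))
tgt(602,-359,13,-31.6)
E
```

```text
t: 9.05
tool_pos: [600.6, -323.4, 194.5]
tool_rot: [2.743, 1.529, -0.001]
force: [-0.2, -0.1, -0.5]
opening: 1.004
grasp_force: 0.0
1903.5
[318 213] z0 [ 623.6 -362.5] z30 [ 625.3 -353. ]
[277 214] z0 [ 588.  -341.7] z30 [ 592.9 -334.1]
[278 257] z0 [ 564.1 -382.2] z30 [ 571.2 -370.9]
[318 256] z0 [ 600.3 -403.3] z30 [ 604.1 -390.1]
3555.5
[14  4] z0 [495.9 -64.2] z30 [509.2 -81.8]
[16 22] z0 [487.6 -75.2] z30 [501.6 -91.9]
[41 51] z0 [ 490.2 -104.1] z30 [ 504.  -118.1]
[64 56] z0 [ 504.8 -118.2] z30 [ 517.3 -130.9]
[103  18] z0 [ 553.8 -113.7] z30 [ 561.8 -126.8]
[90  0] z0 [553.2 -97.2] z30 [ 561.3 -111.8]
q7 -0.2 closing line at -31.5 turn about tool z: 0.1
shift after turn [-30.8  20.8 181.4]
shift now [-30.8  20.8 181.4] tilt xy [-0.0002 -0.    ]
```

View pics/w3.png

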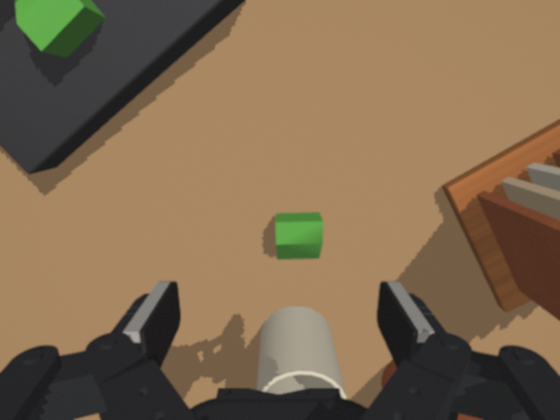

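The picture shows wedge2 at (298,235), slope away from the camera, with the mug at (300,350) well clear.

Run:
```python
from h import *
tgt(601,-360.3,15,-30.2)
```

```text
q7 -0.2 closing line at -31.5 turn about tool z: -1.3
shift after turn [-32.9  19.8 179.4]
shift now [-32.5  20.6 179.4] tilt xy [-0.0002 -0.    ]
```

```bash
python3 -m pendant '[-11,7,10,0,0,-1.3,1,-11,7,10,0,0,0,1,-11,6,20,0,0,0,1,0,0,35,0,0,0,1,0,0,35,0,0,0,1,0,0,30,0,0,0,1,0,0,20,0,0,0,1,0,0,12,0,0,0,1,0,0,7,0,0,0,1,0,0,0,0,0,0,1]' 40; python3 -m pendant '[0,0,0,0,0,0,-1,0,0,0,0,0,0,-1,0,0,0,0,0,0,-1,0,0,0,0,0,0,-1,0,0,0,0,0,0,-1,0,0,0,0,0,0,-1,0,0,0,0,0,0,-1]' 40
python3 - <<'E'
from h import *
u=np.array([-.0955,.9954]);ux=np.array([.9954,.0955]);c=np.array([529.2,19])
tgt(601,-360.3,15,-30.2)
g=c+ux*1+u*185; print(g); tgt(*g,200,5.5)
E
```

```text
t: 10.1
tool_pos: [600.7, -360.0, 14.8]
tool_rot: [-2.724, -1.564, 0.0]
force: [-0.5, -0.4, 0.1]
opening: 1.0
grasp_force: 0.0
t: 10.8
tool_pos: [601.9, -360.6, 16.5]
tool_rot: [2.723, 1.563, 0.002]
force: [-0.4, 0.5, 5.9]
opening: 0.508
grasp_force: 42.1
q7 -0.17 closing line at -30.3 turn about tool z: -0.1
shift after turn [-0.2 -0.9  1.5]
shift now [-0.2 -0.9  1.5] tilt xy [ 0.0018 -0.001 ]
[512.5279 203.2445]
q7 -0.17 closing line at -30.3 turn about tool z: -35.8
shift after turn [ 569.8  -34.5 -183.5]
shift now [ 441.7 -361.2 -184.2] tilt xy [ 0.0018 -0.001 ]
```

```bash
python3 -m pendant '[0,0,-15,0,0,0,-1,0,0,-35,0,0,0,-1,0,0,-45,0,0,0,-1,0,0,-45,0,0,-6,-1,0,0,-45,0,0,-6,-1,0,0,-15,0,0,-6,-1,0,0,0,0,0,-6,-1,0,0,0,0,0,-6,-1,0,0,0,0,0,-5.8,-1,0,0,0,0,0,0,-1]'; python3 -m pendant '[43,-3,0,0,0,0,-1,43,-3,0,0,0,0,-1,43,-3,0,0,0,0,-1,43,-3,0,0,0,0,-1,43,-3,0,0,0,0,-1,43,-3,0,0,0,0,-1,43,-3,0,0,0,0,-1,43,-3,0,0,0,0,-1,43,-3,0,0,0,0,-1,43,-3,-30,0,0,0,-1]'
python3 - <<'E'
from rolls import *
import time
p=camera_params('wrist');im=snapshot('wrist');look('pics/w4.png',p,im);np.save('p4.npy',p,allow_pickle=True)
E
```

```text
t: 11.8
tool_pos: [600.6, -360.2, 215.8]
tool_rot: [-2.112, -2.325, -0.0]
force: [-0.9, -0.5, -1.6]
opening: 0.501
grasp_force: 41.5
t: 12.8
tool_pos: [527.2, 64.2, 241.7]
tool_rot: [-2.112, -2.32, 0.008]
force: [1.4, 0.9, -0.4]
opening: 0.51
grasp_force: 41.3
buff px [277. 206.] 2931 z62 [525.3  54.7] box [[242, 183], [310, 183], [310, 228], [242, 228]]
buff px [183. 267.] 657 z62 [436.2 -19. ] box [[174, 238], [188, 237], [193, 310], [179, 311]]
buff px [535. 384.] 504 z62 [ 840.8 -129. ] box [[520, 370], [541, 368], [547, 404], [526, 407]]
buff px [276. 388.] 684 z62 [ 544.7 -161. ] box [[220, 393], [220, 384], [337, 385], [337, 395]]
buff px [154. 407.] 633 z62 [ 403.3 -205.1] box [[134, 389], [165, 389], [165, 419], [134, 419]]
buff px [402. 407.] 641 z62 [ 694.5 -175.2] box [[391, 389], [422, 389], [422, 419], [391, 419]]
white px [394. 136.] 1197 z62 [624.1 128.9] box [[375, 152], [379, 117], [414, 120], [410, 156]]
white px [283. 142.] 2264 z62 [525.5 114.5] box [[247, 157], [249, 123], [319, 128], [317, 161]]
white px [179. 217.] 465 z62 [432.2  34.5] box [[165, 201], [193, 201], [193, 238], [165, 238]]
white px [285. 250.] 700 z62 [537.8   9.7] box [[254, 255], [254, 244], [317, 245], [317, 257]]
white px [211. 295.] 594 z62 [466.  -47.7] box [[196, 318], [209, 266], [224, 270], [212, 322]]
white px [345. 294.] 548 z62 [604.7 -32.7] box [[332, 270], [346, 266], [360, 317], [346, 321]]
grey px [540. 156.] 3234 z62 [761.4 124.3] box [[506, 102], [559, 102], [559, 201], [506, 201]]
grey px [173. 270.] 581 z62 [426.8 -22.4] box [[166, 225], [174, 224], [183, 314], [175, 315]]
grey px [281. 367.] 3238 z62 [ 546.9 -131.3] box [[216, 337], [341, 337], [341, 384], [216, 384]]
green px [278. 307.] 10530 z62 [536.8 -55.8] box [[223, 256], [333, 256], [333, 374], [223, 374]]
```

View pics/w4.png

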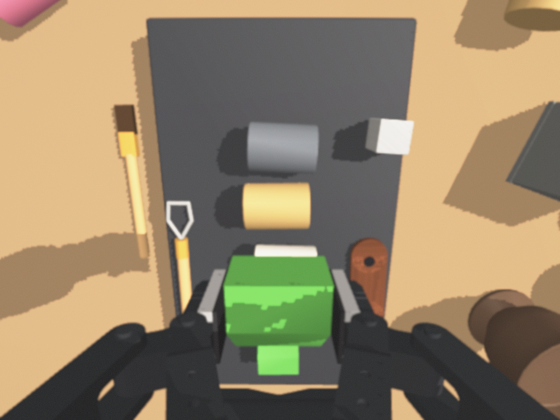

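The grey roll is at (283,148), buff at (277,206), the setting block at (390,136). The space beyond the grey roll is free, and wedge1 stands at (278,360).

Run:
```python
from h import *
p=np.load('p4.npy',allow_pickle=True).item()
a,b=onz(p,(150,19),40),onz(p,(413,19),40);print(a,b)
g=onz(p,(283,148),62);bf=onz(p,(277,206),62);print('grey',g,'buff',bf,'block',onz(p,(366,150),40))
u=np.array([-.0955,.9954]);ux=np.array([.9954,.0955]);c=np.array([529.2,19])
for q in (g,bf,(a+b)/2): print((q-c)@ux,(q-c)@u)
t=g+u*(36.1+14+14);t=c+ux*1+u*((t-c)@u);print(t);tgt(*t,200,5.5)
```

```text
[398.97373184 207.46989802] [628.65843262 228.55202088]
grey [525.92542273 109.10566732] buff [525.52340463  54.35112517] block [606.60063719 112.60133612]
5.345577014646574 90.00390337567762
-0.28365057419589323 35.53962484673399
3.6923948767025827 199.56467318317544
[515.47883589 172.48678708]
q7 -0.3 closing line at 5.9 turn about tool z: 0.4
shift after turn [98.5 -4.7 49. ]
shift now [98.5 -3.9 49. ] tilt xy [0.0038 0.0075]
```

```bash
python3 -m pendant '[30,-1,10,0,0,0.4,-1,40,-2,10,0,0,0,-1,29,-1.5,20,0,0,0,-1,0,0,40,0,0,0,-1,0,0,40,0,0,0,-1,0,0,30,0,0,0,-1,0,0,20,0,0,0,-1,0,0,8,0,0,0,-1,0,0,0,0,0,0,-1,0,0,0,0,0,0,-1]'
python3 - <<'E'
from h import *
tgt(515.5,172.5,57,5.5)
E
```

```text
t: 13.85
tool_pos: [517.1, 161.2, 66.1]
tool_rot: [2.122, 2.316, 0.001]
force: [0.5, -0.0, 0.2]
opening: 0.506
grasp_force: 48.7
q7 -0.61 closing line at 5.0 turn about tool z: -0.5
shift after turn [11.4 -0.6  9.1]
shift now [11.4 -0.7  9.1] tilt xy [ 0.0007 -0.0001]
```

```bash
python3 -m pendant '[6,-0.5,0,0,0,-0.5,-1,3,0,3,0,0,0,-1,0,0,3,0,0,0,-1,0,0,2,0,0,0,-1,0,0,0,0,0,0,-1]';  python3 -m pendant '[0,0,0.5,0,0,0,-1,0,0,0.5,0,0,0,-1,0,0,0.5,0,0,0,-1,0,0,0,0,0,0,-1]'
```

```text
t: 14.35
tool_pos: [515.2, 169.7, 57.4]
tool_rot: [-2.111, -2.327, 0.001]
force: [0.3, -0.6, -0.2]
opening: 0.504
grasp_force: 48.7
t: 14.75
tool_pos: [515.6, 170.1, 56.3]
tool_rot: [2.11, 2.327, 0.0]
force: [0.2, 0.6, -0.4]
opening: 0.508
grasp_force: 48.7
```

```bash
python3 -m pendant '[-4,0,0,0,0,0,-1,-4,0,0,0,0,0,-1,-4,0,0,0,0,0,-1,-4,0,0,0,0,0,-1,-4,0,0,0,0,0,-1,-4,0,0,0,0,0,-1,-4,0,0,0,0,0,-1,-4,0,0,0,0,0,-1,-4,0,0,0,0,0,-1,-3,0,0,0,0,0,-1]';python3 -m pendant '[-2,0,0,0,0,0,-1,-2,0,0,0,0,0,-1,-2,0,0,0,0,0,-1,-2,0,0,0,0,0,-1,-2,0,0,0,0,0,-1,-2,0,0,0,0,0,-1,-2,0,0,0,0,0,-1,-2,0,0,0,0,0,-1,0,0,0,0,0,0,-1]'
python3 - <<'E'
from rolls import *
p=camera_params('wrist');im=snapshot('wrist');look('pics/w5.png',p,im);np.save('p5.npy',p,allow_pickle=True)
P=get_state()['tool_pos'][:2]-np.array([529.2,19]);print(P@[.9954,.0955],P@[-.0955,.9954])
p=camera_params('top');im=snapshot('top');cv2.imwrite('pics/t5.png',cv2.resize(im[140:250,210:370],(800,550),interpolation=3))
E
```

```text
t: 15.75
tool_pos: [518.6, 134.4, 58.0]
tool_rot: [-2.107, -2.327, -0.005]
force: [-7.0, 8.9, 18.3]
opening: 0.511
grasp_force: 55.4
t: 16.65
tool_pos: [521.0, 121.4, 59.1]
tool_rot: [-2.105, -2.329, -0.012]
force: [-7.5, 12.3, 23.4]
opening: 0.506
grasp_force: 59.0
buff px [ 25. 324.] 6907 z62 [408.6  95.6] box [[0, 396], [0, 207], [63, 207], [63, 396]]
white px [526. 115.] 4812 z62 [605.8 206.3] box [[491, 69], [559, 69], [559, 202], [491, 202]]
white px [503. 302.] 9531 z62 [620.5 128. ] box [[440, 349], [446, 248], [564, 256], [558, 356]]
white px [211. 295.] 667 z62 [491.8 119.3] box [[196, 319], [209, 265], [225, 269], [212, 323]]
white px [345. 293.] 650 z62 [549.9 125.6] box [[331, 269], [346, 265], [361, 318], [346, 322]]
grey px [172. 382.] 4977 z62 [475.1  70.4] box [[104, 356], [222, 348], [226, 416], [108, 423]]
grey px [387. 386.] 6315 z62 [577.9  78. ] box [[332, 418], [337, 348], [462, 356], [457, 425]]
green px [278. 333.] 13115 z62 [522.6 102.9] box [[220, 274], [336, 274], [336, 394], [220, 394]]
1.611614537852093 102.79881691944631
```

View pics/t5.png

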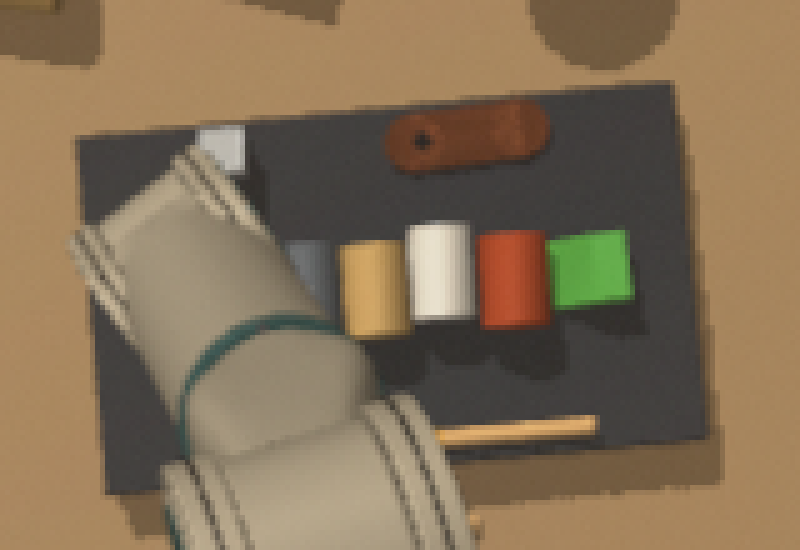

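The top view shows buff, white and terracotta touching at (377–513,275). Grey is nearly there and wedge1 at (590,268) is about 12 mm off. The held wedge jams on the grey roll, with the toe digging in. I'll back wedge2 off, set it down, close the row with shut fingers, then bring wedge2 up.

```bash
python3 -m pendant '[8,0,-1,0,0,0,-1,10,0,-1,0,0,0,-1,10,0,-1,0,0,0,-1,10,0,0,0,0,0,-1,10,0,0,0,0,0,-1,10,0,1,0,0,0,-1,0,0,1,0,0,0,-1,0,0,0,0,0,0,-1]';python3 -m pendant '[0,0,0.5,0,0,0,-1,0,0,0,0,0,0,0.3,0,0,0,0,0,0,0.3,0,0,0,0,0,0,0.3,0,0,-15,0,0,0,0.3,0,0,-35,0,0,0,0.3,0,0,-40,0,0,0,0,0,0,-40,0,0,0,-1,0,0,-10,0,0,0,-1,0,0,0,0,0,0,-1]'
python3 - <<'E'
from rolls import *
p=camera_params('wrist');im=snapshot('wrist');look('pics/w6.png',p,im)
s=get_state()
P=s['tool_pos'][:2]-np.array([529.2,19]);print(P@[.9954,.0955],P@[-.0955,.9954],s['tool_pos'])
E
```

```text
t: 17.55
tool_pos: [515.0, 173.0, 57.0]
tool_rot: [2.11, 2.328, -0.001]
force: [1.2, -0.4, -1.4]
opening: 0.504
grasp_force: 55.8
t: 18.55
tool_pos: [516.3, 173.2, 198.6]
tool_rot: [2.109, 2.325, 0.005]
force: [-0.6, 0.3, 0.6]
opening: 0.006
grasp_force: 0.0
white px [394. 269.] 1588 z62 [623.1 128.4] box [[372, 244], [415, 244], [415, 293], [372, 293]]
white px [267. 290.] 515 z62 [514.   97.6] box [[260, 313], [261, 267], [273, 267], [272, 313]]
white px [289. 287.] 430 z62 [533.5 102.7] box [[284, 267], [296, 267], [296, 305], [284, 305]]
grey px [460.  10.] 768 z62 [630.2 330.7] box [[439, 0], [486, 0], [486, 24], [439, 24]]
grey px [541. 272.] 3395 z62 [754.5 137.6] box [[507, 215], [559, 215], [559, 325], [507, 325]]
green px [275. 243.] 2587 z62 [516.8 142.8] box [[248, 219], [302, 219], [302, 270], [248, 270]]
0.8306489268506976 154.35723293907796 [515.28489691 172.735524   196.92629888]
```

View pics/w6.png

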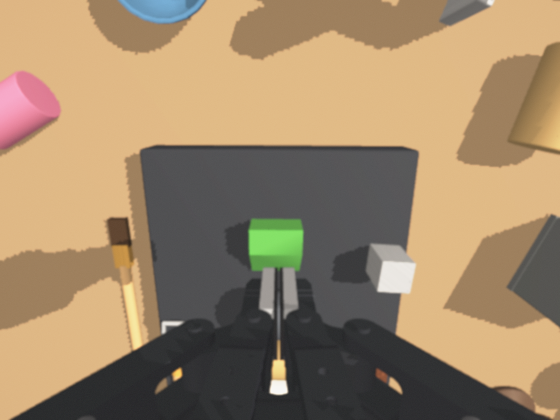

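Wedge2 stands flat and square on the plate at (275,243). Now the shut fingers go in between it and the grey roll.

```bash
python3 - <<'E'
from h import *
tgt(524.1,113.9,64,5.5)
E
python3 -m pendant '[-20,2,0,0,0,0,-1,-20,2,0,0,0,0,-1,-19,0,10,0,0,0,-1,0,0,20,0,0,0,-1,0,0,0,0,0,0,-1]'
python3 - <<'E'
from h import *
tgt(524.1,113.9,64,5.5)
p=camera_params('wrist');im=snapshot('top');cv2.imwrite('pics/t7.png',cv2.resize(im[140:250,210:370],(800,550),interpolation=3))
E
```

```text
q7 -0.54 closing line at 5.6 turn about tool z: 0.1
shift after turn [-59.4   3.  132.9]
shift now [-59.4   2.9 132.9] tilt xy [ 0.0009 -0.    ]
t: 19.1
tool_pos: [522.1, 113.0, 163.0]
tool_rot: [-2.109, -2.323, 0.011]
force: [-0.7, 0.2, 0.2]
opening: -0.0
grasp_force: 0.0
q7 -0.45 closing line at 5.5 turn about tool z: 0.0
shift after turn [ 0.9  2.9 99. ]
shift now [ 0.9  2.9 99. ] tilt xy [-0.0079 -0.0023]
```

```bash
python3 -m pendant '[0,2,30,0,0,0,-1,0,0,30,0,0,0,-1,0,0,15,0,0,0,-1,0,0,8,0,0,0,-1,0,0,0,0,0,0,-1]'; python3 -m pendant '[0,0,6,0,0,0,-1,0,0,6,0,0,0,-1,0,0,4,0,0,0,-1,0,0,0,0,0,0,-1]'
```

```text
t: 19.65
tool_pos: [526.3, 115.4, 83.0]
tool_rot: [-2.108, -2.327, 0.002]
force: [1.0, -0.0, -0.1]
opening: -0.002
grasp_force: 0.0
t: 20.05
tool_pos: [526.7, 114.8, 67.5]
tool_rot: [-2.11, -2.327, 0.001]
force: [-0.8, -1.0, 0.8]
opening: -0.005
grasp_force: 0.0
```

```bash
python3 -m pendant '[-3,0,0,0,0,0,-1,-3,0,0,0,0,0,-1,-3,0,0,0,0,0,-1,-3,0,0,0,0,0,-1,-3,0,0,0,0,0,-1,0,0,0,0,0,0,-1]'; python3 -m pendant '[-2,0,0,0,0,0,-1,-2,0,0,0,0,0,-1,-2,0,0,0,0,0,-1,-2,0,0,0,0,0,-1,-2,0,0,0,0,0,-1,0,0,0,0,0,0,-1]'
python3 - <<'E'
from h import *
s=get_state();P=s['tool_pos'][:2]-np.array([529.2,19]);print(P@[.9954,.0955],P@[-.0955,.9954],s['force'])
im=snapshot('top');cv2.imwrite('pics/t8.png',cv2.resize(im[140:250,210:370],(800,550),interpolation=3))
E
```

```text
t: 20.65
tool_pos: [528.4, 99.1, 67.8]
tool_rot: [2.111, 2.326, -0.001]
force: [-0.5, -0.1, -0.2]
opening: -0.003
grasp_force: 0.0
t: 21.25
tool_pos: [529.4, 90.4, 67.8]
tool_rot: [-2.11, -2.327, -0.001]
force: [-0.5, 2.8, 0.1]
opening: -0.004
grasp_force: 1.5
7.055406002361334 71.04169928327907 [-0.51528001  2.79672502  0.09189965]
```

View pics/t8.png

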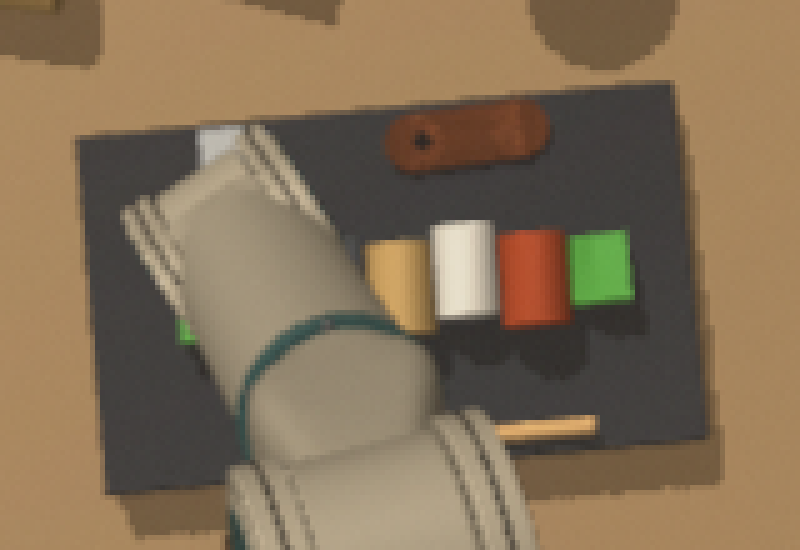

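Now wedge1 is snug against terracotta (569) and the row is closed. Back to wedge2.

```bash
python3 -m pendant '[1,0,0,0,0,0,-1,3,0,0,0,0,0,-1,5,0,-3,0,0,0,-1,5,0,-25,0,0,0,-1,10,0,-30,0,0,0,0,20,-4,0,0,0,0,1,20,-3,0,0,0,0,1,18,0,0,0,0,0,1,0,0,0,0,0,0,1]'
python3 - <<'E'
from h import *
tgt(515.2,172.8,56,5.5)
E
```

```text
t: 22.2
tool_pos: [513.9, 174.2, 126.3]
tool_rot: [-2.105, -2.331, -0.003]
force: [-0.3, 0.4, 0.1]
opening: 0.843
grasp_force: 0.0
q7 -0.58 closing line at 5.9 turn about tool z: 0.4
shift after turn [-1.6  1.1 70.3]
shift now [-1.6  1.  70.3] tilt xy [0.0008 0.0019]
```

```bash
python3 -m pendant '[-1.5,1,20,0,0,0.4,0.7,0,0,25,0,0,0,0.7,0,0,15,0,0,0,0.7,0,0,9,0,0,0,0.7,0,0,0,0,0,0,-1,0,0,0,0,0,0,-1,0,0,0,0,0,0,-1,0,0,0,0,0,0,-1,0,0,0,0,0,0,-1]' 100; python3 -m pendant '[0,0,-1,0,0,0,-1,-8,0,0,0,0,0,-1,-8,0,0,0,0,0,-1,-8,0,0,0,0,0,-1,-8,0,0,0,0,0,-1,-8,0,0,0,0,0,-1,-6,0,0,0,0,0,-1,-4,0,0,0,0,0,-1,0,0,0,0,0,0,-1]'
python3 - <<'E'
from h import *
s=get_state();P=s['tool_pos'][:2]-np.array([529.2,19]);print(P@[.9954,.0955],P@[-.0955,.9954],s['force'])
tgt(520,118,56,5.5)
E
```

```text
t: 23.1
tool_pos: [515.9, 169.6, 57.4]
tool_rot: [2.118, 2.319, 0.001]
force: [1.4, -0.1, 0.3]
opening: 0.003
grasp_force: 0.0
t: 24.0
tool_pos: [520.4, 120.3, 57.9]
tool_rot: [-2.118, -2.32, -0.003]
force: [0.4, 2.5, 0.9]
opening: -0.0
grasp_force: 1.6
0.905178245986999 101.65251770595086 [0.38752543 2.48917296 0.85320598]
q7 -0.56 closing line at 5.2 turn about tool z: -0.3
shift after turn [-2.2 -0.6  1.9]
shift now [-2.2 -0.6  1.9] tilt xy [0.0008 0.0015]
```

The grip missed the wedge (opening 0). I'll stop and look.

```bash
python3 -m pendant '[2,0,-2,0,0,0,-1,4,0,-10,0,0,0,-1,5,0,-30,0,0,0,-1,10,0,-40,0,0,0,-1,25,0,-40,0,0,0,1,40,0,-30,0,0,0,1,40,0,0,0,0,0,1,0,0,0,0,0,0,1]'
python3 - <<'E'
from h import *
p=camera_params('wrist');im=snapshot('wrist');t=snapshot('top')[140:250,210:370]
can=np.zeros((420,780,3),np.uint8);can[:,:400]=im[:,80:480];can[:260,402:780]=cv2.resize(t,(378,260),interpolation=3)
cv2.imwrite('pics/c9.png',can);np.save('p9.npy',p,allow_pickle=True);cv2.imwrite('pics/w9raw.png',im)
print(get_state()['tool_pos'])
hsv=cv2.cvtColor(im,cv2.COLOR_BGR2HSV).astype(int)
m=((hsv[...,0]>45)&(hsv[...,0]<75)&(hsv[...,1]>100)).astype(np.uint8)
cs,_=cv2.findContours(m,0,2)
for c in cs:
    if cv2.contourArea(c)>300:
        for q in cv2.approxPolyDP(c,4,True)[:,0]: print(q,'z40',onz(p,q,40).round(1),'z70',onz(p,q,70).round(1))
E
```

```text
t: 24.8
tool_pos: [507.3, 252.7, 212.3]
tool_rot: [-2.107, -2.327, -0.01]
force: [-1.5, -0.7, 0.1]
opening: 0.678
grasp_force: 0.0
[507.90891393 245.81478639 210.28562828]
[256 334] z40 [498.8 105.2] z70 [498.9 127. ]
[255 371] z40 [501.4  57.6] z70 [501.3  84. ]
[298 371] z40 [548.4  62.2] z70 [543.6  88.2]
[296 333] z40 [540.6 110.6] z70 [536.6 131.8]
```

View pics/c9.png

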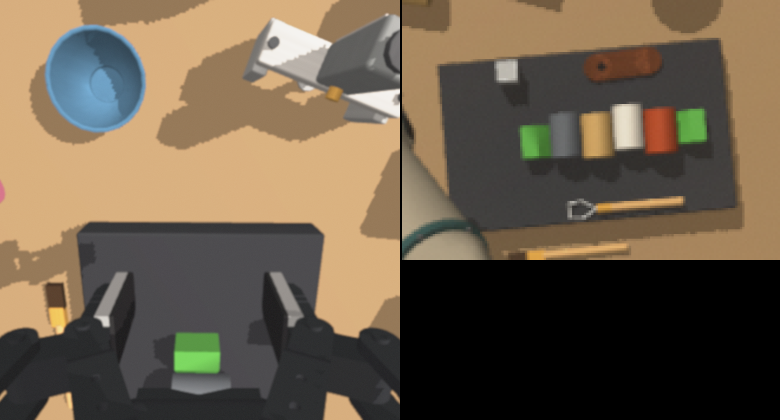

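The shut fingers happened to push wedge2 square up to the row. The top inset shows wedge, grey, buff, white, terracotta, wedge all touching (520–706). Next I check the span and plan the gauge pick.

Run:
```python
from h import *
p=camera_params('top');ims=np.mean([snapshot('top').astype(float) for _ in range(3)],0).astype(np.uint8)
im=cv2.resize(ims,None,fx=4,fy=4,interpolation=cv2.INTER_CUBIC)
hsv=cv2.cvtColor(im,cv2.COLOR_BGR2HSV).astype(int);H,S,V=[hsv[...,i] for i in range(3)]
u=np.array([-.0955,.9954]);ux=np.array([.9954,.0955]);c=np.array([529.2,19])
box=np.zeros_like(H,bool);box[560:1000,840:1480]=1
G=(H>40)&(H<80)&(S>90)&box
def seg(n,m,z):
    k,l,st,ce=cv2.connectedComponentsWithStats(m.astype(np.uint8))
    for i in range(1,k):
        if st[i,4]>1200:
            ys,xs=np.nonzero(l==i);r=cv2.minAreaRect(np.c_[xs,ys].astype(np.float32))
            W=np.array([onz(p,(np.array(q)+.5)/4-.5,z) for q in cv2.boxPoints(r)])-c
            X,Y=W@ux,W@u;print(n,'x',X.min().round(1),X.max().round(1),'y',Y.min().round(1),Y.max().round(1),'ang',round(r[2],1))
seg('green',G,70)
seg('terra',(H<12)&(S>170)&(V>110)&box,63);seg('white',(S<60)&(V>150)&box,61);seg('buff',(H>12)&(H<28)&(S>90)&(V>120)&box,62);seg('grey',(S<90)&(V>70)&(V<150)&box,62)
# plate -y edge
seg('plate',(V<62)&box,40)
```

```text
green x -26.0 23.2 y -165.4 -124.0 ang 85.6
green x -26.1 22.8 y 50.2 92.3 ang 85.9
terra x -32.9 28.1 y -121.4 -79.7 ang 85.2
white x -23.4 39.8 y -75.3 -36.1 ang 86.6
buff x -194.1 214.5 y -283.8 269.3 ang 90.0
buff x -31.2 32.3 y -33.8 8.3 ang 85.9
buff x -106.9 -93.8 y -124.3 -2.9 ang 84.7
grey x -118.8 118.3 y -198.8 -94.6 ang 84.7
grey x -159.8 258.0 y -88.2 364.2 ang 45.1
grey x -31.7 44.5 y -88.8 14.9 ang 80.4
grey x -26.1 39.6 y 12.0 95.2 ang 85.2
grey x -173.1 -63.9 y -130.1 272.4 ang 76.5
plate x 43.2 117.8 y 65.0 122.0 ang 68.7
plate x -77.6 8.8 y -175.1 92.7 ang 82.6
```

The row is chocked, with the span about 206 mm. Now to hover over the gauge.

Run:
```python
from h import *
p=camera_params('top')
f=lambda x,y:(x/3.6+150,y/3.6+120)
print('cap',onz(p,f(88,190),166),'beam ends',onz(p,f(125,148),78),onz(p,f(97,262),78))
g=onz(p,f(88,190),166); tgt(g[0]-10,g[1]-70,280,-8)
```

```text
cap [597.84110364 364.41359558] beam ends [646.76334214 353.95281774] [543.48029373 378.10289157]
q7 -0.65 closing line at 5.1 turn about tool z: 13.1
shift after turn [ 61.5  71.2 -70.7]
shift now [ 43.7  83.3 -70.7] tilt xy [-0.0008 -0.0019]
```

```bash
python3 -m pendant '[0,0,-35,0,0,0,1,10,10,-35,0,0,5,1,12,10,0,0,0,5,1,12,10,0,0,0,4,1,12,10,0,0,0,4,1,12,10,0,0,0,0,1,12,15,0,0,0,0,1,15,15,0,0,0,0,1,0,0,0,0,0,0,1]'
python3 - <<'E'
from h import *
tgt(595,352,280,-13.2)
p=camera_params('wrist');im=snapshot('wrist');cv2.imwrite('pics/w10.png',im);np.save('p10.npy',p,allow_pickle=True)
E
```

```text
t: 25.95
tool_pos: [600.0, 318.0, 278.6]
tool_rot: [2.457, 1.957, -0.0]
force: [0.4, 0.8, -0.3]
opening: 1.004
grasp_force: 0.0
q7 -0.91 closing line at -12.9 turn about tool z: 0.3
shift after turn [ 32.  -12.6  -1.4]
shift now [ 32.  -12.5  -1.4] tilt xy [ 0.0001 -0.0003]
```

View pics/w10.png

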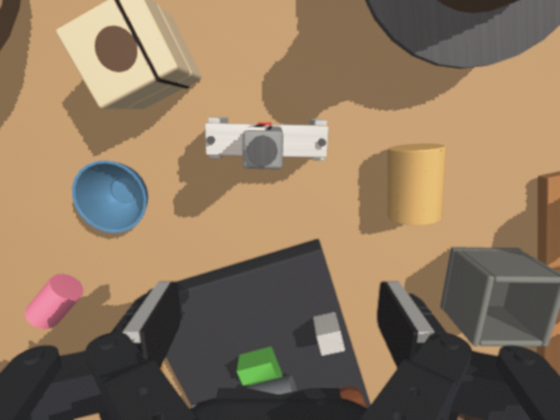

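The picture shows the gauge beam with holes at (211,141) and (323,143) and its cap at (262,151). The mould and bowl are clear of it.

Run:
```python
from h import *
p=np.load('p10.npy',allow_pickle=True).item()
a,b=onz(p,(211,141),78),onz(p,(323,143),78);print(a,b,(a+b)/2,np.degrees(np.arctan2(*(b-a)[::-1])),np.linalg.norm(b-a))
e=[onz(p,q,78) for q in((207,140),(327,141))];print('ends',e,(e[0]+e[1])/2)
print('cap',onz(p,(262,151),166))
tgt(*onz(p,(262,151),166),125,-13)
```

```text
[547.91448654 380.64665516] [652.43327937 354.63147192] [600.17388296 367.63906354] -13.977145383239272 107.70778901231849
ends [array([544.43101979, 382.42007274]), array([656.5321195 , 355.62713094])] [600.48156964 369.02360184]
cap [599.72317983 368.98053771]
q7 -0.91 closing line at -12.9 turn about tool z: 0.1
shift after turn [ 50.8 -10.3 153.6]
shift now [ 50.8 -10.2 153.6] tilt xy [-0.0014 -0.0013]
```

```bash
python3 -m pendant '[17,-3.5,0,0,0,1,1,17,-3.5,0,0,0,0,1,17,-3,0,0,0,0,1,0,0,30,0,0,0,1,0,0,35,0,0,0,1,0,0,35,0,0,0,1,0,0,30,0,0,0,1,0,0,15,0,0,0,1,0,0,7,0,0,0,1,0,0,0,0,0,0,1]'
python3 - <<'E'
from h import *
tgt(600,368.7,125,-13.9)
E
```

```text
t: 27.0
tool_pos: [600.0, 370.2, 127.7]
tool_rot: [2.473, 1.938, -0.001]
force: [-0.2, 0.0, 0.7]
opening: 1.002
grasp_force: 0.0
q7 -1.02 closing line at -13.8 turn about tool z: 0.1
shift after turn [-1.5  0.3  2.7]
shift now [-1.5  0.3  2.7] tilt xy [-0.0005 -0.0004]
```

```bash
python3 -m pendant '[-1.5,0.3,3,0,0,0,1,0,0,0,0,0,0,0,0,0,0,0,0,0,-1,0,0,0,0,0,0,-1,0,0,0,0,0,0,-1,0,0,0,0,0,0,-1,0,0,0,0,0,0,-1,0,0,0,0,0,0,-1,0,0,0,0,0,0,-1]' 70; python3 -m pendant '[0,0,-5,0,0,0,-1,0,0,-15,0,0,0,-1,0,0,-30,0,0,0,-1,0,0,-40,0,0,0,-1,0,0,-40,0,0,0,-1,0,0,-15,0,0,0,-1,0,0,0,0,0,0,-1]'
python3 - <<'E'
from h import *
tgt(536.4,-81.3,270,5.5)
E
```

```text
t: 27.9
tool_pos: [599.9, 369.5, 125.4]
tool_rot: [-2.472, -1.938, -0.001]
force: [-2.7, -1.0, 6.1]
opening: 0.342
grasp_force: 70.0
t: 28.6
tool_pos: [601.4, 369.9, 273.3]
tool_rot: [2.472, 1.938, 0.009]
force: [1.1, 1.3, -5.5]
opening: 0.345
grasp_force: 70.6
q7 -0.98 closing line at -13.8 turn about tool z: -19.3
shift after turn [-442.9 -108.     0.9]
shift now [-453.7   44.7    1.5] tilt xy [0.005  0.0033]
```

```bash
python3 -m pendant '[-15,1,0,0,0,-2,-1,-30,3,0,0,0,-3,-1,-35,0,0,0,0,-3,-1,-35,-5,0,0,0,-3,-1,-35,-8,0,0,0,-3,-1,-35,-8,0,0,0,-3,-1,-35,-8,0,0,0,-2.3,-1,-35,-8,0,0,0,0,-1,-35,-8,0,0,0,0,-1,-35,-8,0,0,0,0,-1]'
python3 - <<'E'
from h import *
tgt(545,-175,270,5.5)
E
```

```text
t: 29.6
tool_pos: [541.3, 41.7, 268.2]
tool_rot: [-2.111, -2.324, 0.004]
force: [0.1, -0.2, -6.3]
opening: 0.345
grasp_force: 70.5
q7 -0.24 closing line at 5.5 turn about tool z: -0.0
shift after turn [-216.   -17.1   -1.7]
shift now [-216.   -17.    -1.7] tilt xy [-0.0034 -0.0006]
```

```bash
python3 -m pendant '[-35,-3,0,0,0,0,-1,-35,-3,0,0,0,0,-1,-35,-3,0,0,0,0,-1,-35,-3,0,0,0,0,-1,-35,-3,0,0,0,0,-1,-25,-2,0,0,0,0,-1,-10,0,0,0,0,0,-1,0,0,0,0,0,0,-1,0,0,0,0,0,0,-1]'
python3 - <<'E'
from h import *
p=camera_params('wrist');im=snapshot('wrist');cv2.imwrite('pics/w11.png',im);np.save('p11.npy',p,allow_pickle=True)
hsv=cv2.cvtColor(im,cv2.COLOR_BGR2HSV).astype(int);H,S,V=[hsv[...,i] for i in range(3)]
u=np.array([-.0955,.9954]);ux=np.array([.9954,.0955]);c=np.array([529.2,19])
m=((H<14)&(S>170)&(V>50)).astype(np.uint8);m=cv2.morphologyEx(m,cv2.MORPH_OPEN,np.ones((3,3)))
k,l,st,ce=cv2.connectedComponentsWithStats(m)
for i in range(1,k):
    if st[i,4]>500:
        ys,xs=np.nonzero(l==i);r=cv2.minAreaRect(np.c_[xs,ys].astype(np.float32))
        w=onz(p,r[0],63);print(np.round(r[0],1),np.round(r[1],1),round(r[2],1),st[i,:4],w.round(1),(w-c)@ux,(w-c)@u)
print(get_state()['tool_pos'])
E
```

```text
t: 30.5
tool_pos: [545.7, -165.1, 269.0]
tool_rot: [-2.109, -2.325, -0.001]
force: [-0.8, 0.8, -7.1]
opening: 0.34
grasp_force: 70.5
[276.7 103.1] [66.4 48.9] 1.5 [244  78  67  51] [535.6 -81. ] -3.1763144410578557 -100.20079299489409
[ 545.98033448 -164.58321532  269.26192548]
```

I've now viewed more pictures than allowed, so from here on I'll work by numbers only. Two views agree on the terracotta roll: (535.6,−81.0). I'll aim 5 mm to +x' of it to keep the leg clear of the white roll.

```bash
python3 - <<'E'
from h import *
tgt(540.8,-81.5,225,5.5)
E
python3 -m pendant '[20,-1,0,0,0,0,-1,25,-1.5,0,0,0,0,-1,25,-1,0,0,0,0,-1,13,0,0,0,0,0,-1,0,0,10,0,0,0,-1,0,0,15,0,0,0,-1,0,0,12,0,0,0,-1,0,0,5,0,0,0,-1,0,0,0,0,0,0,-1]'
python3 - <<'E'
from h import *
tgt(540.8,-81.5,225,5.5)
E
```

```text
q7 0.15 closing line at 5.6 turn about tool z: 0.1
shift after turn [83.1  2.8 44.4]
shift now [83.1  3.  44.4] tilt xy [-0.001   0.0021]
t: 31.45
tool_pos: [534.2, -85.2, 226.7]
tool_rot: [-2.112, -2.324, 0.002]
force: [0.5, -0.1, -7.5]
opening: 0.343
grasp_force: 70.4
q7 -0.02 closing line at 5.5 turn about tool z: -0.0
shift after turn [3.  7.  1.7]
shift now [3.  7.  1.7] tilt xy [-0.0021  0.0001]
```

```bash
python3 -m pendant '[3,4,0,0,0,0,-1,0,3,0,0,0,0,-1,0,0,0,0,0,0,-1,0,0,4,0,0,0,-1,0,0,4,0,0,0,-1,0,0,3,0,0,0,-1,0,0,0,0,0,0,-1]'; python3 -m pendant '[0,0,3,0,0,0,-1,0,0,3,0,0,0,-1,0,0,3,0,0,0,-1,0,0,0,0,0,0,-1]'
python3 - <<'E'
from h import *
tgt(540.8,-81.5,165.4,5.5)
E
```

```text
t: 32.15
tool_pos: [540.8, -81.1, 216.1]
tool_rot: [-2.112, -2.324, 0.001]
force: [-0.4, -0.1, -6.5]
opening: 0.342
grasp_force: 70.4
t: 32.55
tool_pos: [541.5, -81.1, 207.5]
tool_rot: [2.112, 2.325, 0.0]
force: [-0.0, 0.3, -6.5]
opening: 0.346
grasp_force: 70.6
q7 -0.04 closing line at 5.5 turn about tool z: -0.0
shift after turn [-0.4 -0.7 42.1]
shift now [-0.4 -0.7 42.1] tilt xy [0.0001 0.    ]
```

```bash
python3 -m pendant '[0,-0.5,3,0,0,0,-1,0,0,4,0,0,0,-1,0,0,4,0,0,0,-1,0,0,4,0,0,0,-1,0,0,4,0,0,0,-1,0,0,0,0,0,0,-1]'; python3 -m pendant '[0,0,4,0,0,0,-1,0,0,4,0,0,0,-1,0,0,4,0,0,0,-1,0,0,3,0,0,0,-1,0,0,2,0,0,0,-1,0,0,0,0,0,0,-1]'
```

```text
t: 33.15
tool_pos: [540.7, -81.1, 188.2]
tool_rot: [-2.112, -2.325, 0.001]
force: [0.3, 1.0, -4.6]
opening: 0.345
grasp_force: 70.6
t: 33.75
tool_pos: [540.8, -81.1, 171.5]
tool_rot: [-2.112, -2.325, 0.0]
force: [-0.2, 0.4, -4.8]
opening: 0.343
grasp_force: 70.8
```

```bash
python3 -m pendant '[0,0,1,0,0,0,-1,0,0,1,0,0,0,-1,0,0,1,0,0,0,-1,0,0,0,0,0,0,-1,0,0,0,0,0,0,-1]'
```

```text
t: 34.25
tool_pos: [540.8, -81.1, 168.8]
tool_rot: [-2.112, -2.325, 0.0]
force: [-0.2, -0.3, -4.0]
opening: 0.342
grasp_force: 70.8
```

```bash
python3 -m pendant '[0,0,1,0,0,0,-1,0,0,0.7,0,0,0,-1,0,0,0.7,0,0,0,-1,0,0,0,0,0,0,-1,0,0,0,0,0,0,-1]'
```

```text
t: 34.75
tool_pos: [540.8, -81.1, 166.3]
tool_rot: [-2.112, -2.325, 0.0]
force: [-0.4, -0.6, -4.7]
opening: 0.341
grasp_force: 70.8
```

```bash
python3 -m pendant '[0,0,0.7,0,0,0,-1,0,0,0.7,0,0,0,-1,0,0,0,0,0,0,-1,0,0,0,0,0,0,-1]';python3 -m pendant '[0,0,0.6,0,0,0,-1,0,0,0,0,0,0,-1,0,0,0,0,0,0,-1]'
```

```text
t: 35.15
tool_pos: [540.8, -81.1, 165.4]
tool_rot: [2.112, 2.325, -0.0]
force: [-3.7, -0.7, 2.6]
opening: 0.347
grasp_force: 71.3
t: 35.45
tool_pos: [540.8, -81.2, 165.3]
tool_rot: [2.112, 2.325, -0.0]
force: [-4.7, -0.6, 7.5]
opening: 0.337
grasp_force: 72.3
```

```bash
python3 -m pendant '[0,0,-0.6,0,0,0,-1,0,0,0,0,0,0,0.42,0,0,0,0,0,0,0.42,0,0,0,0,0,0,0.6,0,0,0,0,0,0,1,0,0,0,0,0,0,1,0,0,0,0,0,0,1,0,0,0,0,0,0,1]' 20; python3 -m pendant '[0,0,-5,0,0,0,1,0,0,-15,0,0,0,1,0,0,-30,0,0,0,1,0,0,-40,0,0,0,1,0,0,-10,0,0,0,1,-25,0,0,0,0,0,1,-30,0,0,0,0,0,1,-30,0,0,0,0,0,1,-30,0,0,0,0,0,1,0,0,0,0,0,0,1]'
python3 - <<'E'
from h import *
u=np.array([-.0955,.9954]);ux=np.array([.9954,.0955]);c=np.array([529.2,19])
p=camera_params('wrist');im=snapshot('wrist');print(get_state()['tool_pos'],get_state()['force'])
cv2.imwrite('pics/w12.png',im);cv2.imwrite('pics/t12.png',snapshot('top'));cv2.imwrite('pics/s12.png',snapshot('scene'));np.save('p12.npy',p,allow_pickle=True)
q=camera_params('top')
def g(p,im,z,sc=4):
    im=cv2.resize(im,None,fx=sc,fy=sc,interpolation=cv2.INTER_CUBIC);hsv=cv2.cvtColor(im,cv2.COLOR_BGR2HSV).astype(int);H,S,V=[hsv[...,i] for i in range(3)]
    for n,m,z in(('green',(H>40)&(H<80)&(S>90),70),('terra',(H<12)&(S>170)&(V>110),63),('bright',(S<45)&(V>135),118)):
        k,l,st,ce=cv2.connectedComponentsWithStats(m.astype(np.uint8))
        for i in range(1,k):
            if st[i,4]>1200:
                ys,xs=np.nonzero(l==i);r=cv2.minAreaRect(np.c_[xs,ys].astype(np.float32))
                W=np.array([onz(p,(np.array(t)+.5)/sc-.5,z) for t in cv2.boxPoints(r)])-c
                X,Y=W@ux,W@u
                if abs(X).max()<130 and abs(Y).max()<200: print(n,'x',X.min().round(1),X.max().round(1),'y',Y.min().round(1),Y.max().round(1),'ang',round(r[2],1))
print('top');g(q,snapshot('top'),0)
print('wrist');g(p,im,0,2)
E
```

```text
t: 36.25
tool_pos: [541.0, -81.1, 165.0]
tool_rot: [2.112, 2.325, 0.0]
force: [0.3, -0.8, -0.3]
opening: 1.001
grasp_force: 0.0
t: 37.25
tool_pos: [551.1, -201.5, 264.4]
tool_rot: [2.12, 2.317, -0.005]
force: [0.4, -1.0, -0.3]
opening: 1.001
grasp_force: 0.0
[ 551.26377093 -198.25253034  264.44655776] [-0.41235061 -0.35546176 -0.04687423]
top
green x -25.3 22.8 y -164.9 -124.6 ang 84.3
green x -26.1 22.8 y 50.3 92.2 ang 85.8
bright x 78.4 109.8 y 82.7 113.7 ang 90.0
bright x 13.9 65.1 y -125.0 -79.2 ang 73.7
bright x -26.9 34.1 y -74.5 -35.8 ang 85.8
bright x -60.6 -10.9 y -120.7 -80.1 ang 90.0
wrist
green x -23.6 22.7 y -163.8 -124.5 ang 0.0
bright x 5.0 62.0 y -116.1 -68.3 ang 90.0
bright x -58.8 -12.1 y -114.9 -84.2 ang -0.0
```

```bash
python3 -c "
from plant import sign_off
print(sign_off())"
```

```text
the job is handed in; nothing more can be done
None
```

The job is handed in at about 37 s with no verdict returned: by measurement the row is closed and chocked (wedge centres about 206 mm apart) and the gauge stands astride the terracotta roll, within about 1 mm of its crown line and 5 mm along from its middle; I never read the cursor, and I viewed 12 pictures, two over the limit of 10.

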